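Dry layout of a two-row practice panel

ROBOT

A 6-joint arm with a two-finger parallel gripper is mounted at the origin on the work surface. World frame = base frame: x ahead of the robot, y to its left, z up, the work surface at z = 0. Lengths are in m, angles in rad, forces in N, time in s.
With the tool pointing down it reaches from about 0.35 to 0.975 m from the base axis. Payload 4.9 kg.
Tool frame: the origin (TCP) lies on the centre line of the jaws, within the pads' length; the fingertips stand ctrl.tcp_to_tips ahead of it and the grasp point (between the pads) lies 3 mm ahead of it (ctrl.tcp_to_tips is the distance from the TCP to the fingertips, in m); z points along the fingers, y is the direction in which the jaws open and shut (so a half turn about z gives the same grasp; the last joint's range is limited). The gripper opens to 85 mm and grips with 20 to 120 N. Pads are 22 mm wide; open, the fingers measure 114 mm over their backs; the gripper's body (76 mm by 85 mm) begins 54 mm behind the grasp point. The pads swing forward as they close: fully open they stand 13 mm farther back than shut.
Start: joints at [1.185, 0.053, 1.613, -0, 1.476, -0.119], TCP at [0.165, 0.603, 0.253] pointing down, gripper open.
Joint ranges: [-3.01, 3.01], [-1.01, 2.22], [0.06, 2.58], [-1.02, 4.17], [0.09, 2.62], [-3.14, 3.14]. Speed limits (rad/s): [2.57, 2.57, 3.14, 3.14, 3.14, 3.14].

INTERFACE

Orientations are given as a rotation vector (axis times angle).
In Python, from station import ctrl, vision gives the robot as it stands.
- The arm moves only by the tool jog_arm, never from a script. Its argument "deltas" is a list of rows, each a list of 7 numbers: the turn, a rotation vector about the tool's x, y, z in rad, then the shift along the tool's x, y, z in cm, then the opening, from 0 (shut) to 1 (fully open). A call has 1 to 12 rows; each row shifts and turns the commanded pose from where the row before left it, along the tool's axes as they then stand; what a row does not reach is not made up. A row lasts 1/12 s, in which the tool goes at most 41.7 mm and 7.16 degrees, less where a joint would pass 70% of its speed; a pose out of reach is approached as far as the arm can. A call with a gripper value outside its range is refused whole. The fingers move at their own pace and stop on an object; "grip_force" is the grip in N (left out, the last holds). Time passes only in rows, so rows that do not move let the fingers close. It gives the time, the measured TCP pose, the force and the opening at its end, in the units of the state.
- ctrl.get_obs(): the state, without advancing time (a new reading comes with each control period).
- vision.get_image(name): name is "scene" or "top"; returns (picture, depth): 400x640x3 uint8, red, green, blue; 400x640 float32, m along the optical axis (not along the pixel's ray), 0 where there is no reading.
- vision.calibration(name): a dict with "fx", "fy", "cx", "cy" (pixels), "rvec" (rotation vector, rad) and "tvec" (3), from world to camera coordinates, as OpenCV has them. Camera axes: x right, y down, z forward; pixel columns grow to the right and rows downward; lengths in m; the calibration is good to about 2 mm. A picture is of the moment at which its call begins. calibration takes no time and is no camera call.
- ctrl.finish_job(): hands the job in, once; it reports no verdict.
The state is a dict: "t": time; "q": joint angles; "dq": joint speeds; "effort": joint torques, N m; "tool_pos": TCP position; "tool_rot": TCP orientation; "contact_force": force on the tool from outside, world axes, zero at the start; "wrist_torque": the same for the moment, N m; "opening": finger opening in m.
Only numpy, scipy, OpenCV 4.12 (cv2) and the standard library are available. Lean on these libraries where they do the work, as an engineer would, in place of code of your own. Each camera call takes 0.05 s, during which the arm holds its last target. There are 200 camera calls.

TASK

Dry-lay the devices on the practice panel before wiring, left and right as seen from the robot: the RCD close up on the right of the main switch and the breaker close up on the right of the RCD; the timer close up on the right of the transformer and the contactor close up on its left. The contactor is still hooked on the bench rail, so slide it along to the rail's open end before you lift it. Each device stands upright on the panel, in line with its row and square to it, with at most 15 mm between neighbours, and the screwdriver and the wall switch stay where they lie.

Things in the scene. Friction and masses are not known exactly. Their poses are not given: they have to be found in the camera images.
- panel: White perforated panel fixed flat on the bench, 264 (x) by 280 mm (y), 20 mm high. Origin: centre of its underside; x points away from the robot (within 12 degrees), y left. A grey cable duct, 25 mm wide, 30 mm high above the panel, runs along y through the middle; rows of devices are centred 70 mm before and 70 mm beyond it.
- main_switch: Main switch fixed on the panel, in the near or the far row: white, broad red lever on a yellow field. 86 mm long (x), 54 wide (y), 66 high, shoulders 40 high, nose 45 mm long. Origin: centre of its underside, on the panel's top face, 20 mm above the bench. x points across the panel away from the robot, y along the row to the left, z up.
- transformer: Bell transformer fixed on the panel, in the other row: black with a silver plate on its face. Same size, origin and axes as the main switch (86 x 54 x 66 mm).
- rcd: RCD: white, broad blue lever, small yellow test button. Loose on the bench left of the panel. Stands face up: 86 mm long (x), 36 wide (y), 66 high (lever or dial up to 8 more); shoulders 40 high, between them the nose, 45 mm long (x), full width, 40 to 66 high. About 220 g. Origin: centre of the underside, z up; either end of x may lead.
- breaker: Breaker: white, black lever and a thin black line, no other colour. Loose on the bench left of the panel. Stands face up: 86 mm long (x), 36 wide (y), 66 high (lever or dial up to 8 more); shoulders 40 high, between them the nose, 45 mm long (x), full width, 40 to 66 high. About 240 g. Origin: centre of the underside, z up; either end of x may lead.
- timer: Staircase timer: dark grey, round orange dial. Loose on the bench left of the panel. Stands face up: 86 mm long (x), 36 wide (y), 66 high (lever or dial up to 8 more); shoulders 40 high, between them the nose, 45 mm long (x), full width, 40 to 66 high. About 140 g. Origin: centre of the underside, z up; either end of x may lead.
- contactor: Contactor: white shoulders, green nose. Same shape, size, origin and axes as the RCD, 220 g. Starts hooked across the rail, underside 22 mm above the bench: claws in its back grip the rail's flanges (play 1.5 mm sideways, 2.5 mm up). It slides lightly along the rail and cannot be lifted until it has wholly passed the open end.
- rail: Steel top-hat rail, 35 mm wide, on a fixed plywood batten; its top is 30 mm above the bench. Origin: the open end, mid-width, at bench height. x runs along the rail from the open end (0) to the grey end clamp that closes the other end (206 mm). The contactor is off when its centre is more than 18 mm beyond the open end (x below -18 mm).
- screwdriver: Bystander: red-handled screwdriver, 200 mm long, lying on the bench beyond the panel. Leave alone.
- wall_switch: Bystander: white surface-mount wall switch with a blue rocker, 75 x 66 x 50 mm, lying on the bench beyond the panel. Leave alone.
Mind the look-alikes: they are no part of the job. What is shaped like the contactor but purple is not meant.

How it is judged:
By the outcome, as a careful person would: the job done as asked, in the order asked, and still so for the second after the job is handed in, with the robot touching nothing.
It also fails if it takes over 106 s, if anything falls off the work surface, if the arm or the gripper's body presses on something with over 40 N, if the wrist force passes 120 N, or if a joint passes its speed limit or range.

## Working session

There is one attempt and no reset: what is moved stays moved. The work goes in short steps, Python scripts to look and compute and a tool call to move; the robot and the scene stay as the last step left them, time stands still between calls to the robot, and variables do not carry over. Pictures are saved under pics/ and viewed, about 12 in all and at most 16, crops included, and the job is handed in when it is done.

Besides the shell and the picture viewer there is one more tool, called after ">>>" in YAML: its name, and indented under it one key for each argument. jog_arm: Moves the arm, as the interface text tells. Its arguments: {"type":"object","properties":{"deltas":{"type":"array"},"grip_force":{"type":"number"}},"required":["deltas"]}

```bash
mkdir -p pics; ls; python3 - <<'E'
from station import ctrl, vision
import cv2,numpy as np
print(ctrl.get_obs(), ctrl.tcp_to_tips)
for n in("top","scene"):
    im,d=vision.get_image(n); np.savez(f"{n}0.npz",im=im,d=d)
    cv2.imwrite(f"pics/{n}0.png",im[:,:,::-1]); print(n,vision.calibration(n))
E
```

```text
pics
{'t': 0.0, 'q': array([ 1.18497711e+00,  5.33641803e-02,  1.61432156e+00,  2.18341480e-06,
        1.47597632e+00, -1.18990286e-01]), 'dq': array([ 0.00138527, -0.00086394,  0.0004018 , -0.00131913, -0.00174535,
       -0.0020738 ]), 'effort': array([ 2.29700081e-04, -3.93697250e+01, -3.70170879e+01, -1.33702706e-04,
        7.11031607e-03, -4.51980341e-06]), 'tool_pos': array([0.16456839, 0.60234017, 0.25204196]), 'tool_rot': array([-0.41782271, -3.11315894,  0.00314624]), 'contact_force': array([-0.12368845, -0.60038362, -0.22224963]), 'wrist_torque': array([ 0.0405669 ,  0.03710515, -0.06658012]), 'opening': 0.08544204837929908} 0.022
top {'fx': 366.8274013939908, 'fy': 366.8274013939908, 'cx': 317.1848793951163, 'cy': 195.63847583499296, 'rvec': array([ 2.21049921, -2.18145813,  0.08695279]), 'tvec': array([-0.04903433,  0.52776983,  1.00525748])}
scene {'fx': 403.94700751520594, 'fy': 403.94700751520594, 'cx': 322.1073212464692, 'cy': 199.86161594197299, 'rvec': array([ 1.70938798,  1.79191659, -0.79278127]), 'tvec': array([ 0.06007416, -0.31194242,  1.53742811])}
```

View pics/top0.png

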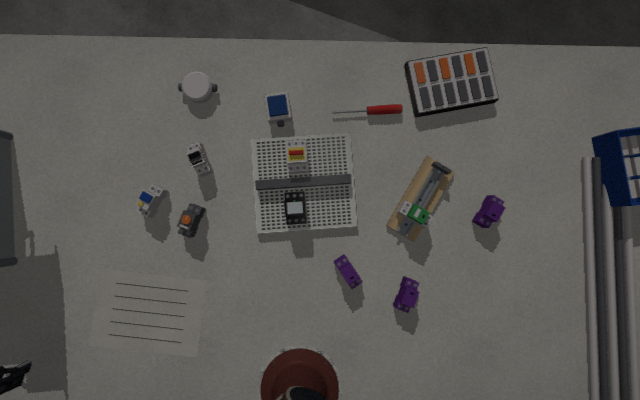

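View pics/scene0.png

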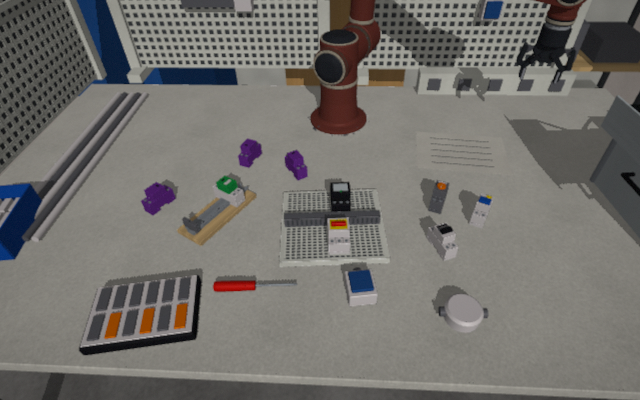

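```bash
cat > h.py <<'E'
import numpy as np,cv2
from scipy.optimize import minimize
from scipy.spatial.transform import Rotation as R
from station import ctrl,vision
def snap(n,save=None):
    im,d=vision.get_image(n)
    if save: cv2.imwrite(f"pics/{save}.png",im[:,:,::-1])
    return im,d
def world(n,d):
    c=vision.calibration(n); v,u=np.mgrid[:400,:640]
    p=np.stack([(u-c["cx"])/c["fx"]*d,(v-c["cy"])/c["fy"]*d,d],-1)-c["tvec"]
    w=p@R.from_rotvec(c["rvec"]).as_matrix(); w[d==0]=np.nan; return w
def fit(P,L,W,th0,c0=None):
    """rectangle L x W around the points P (xy): centre, angle of the long side"""
    c0=P.mean(0) if c0 is None else c0
    def cost(p):
        q=(P-p[:2])@np.array([[np.cos(p[2]),-np.sin(p[2])],[np.sin(p[2]),np.cos(p[2])]])
        e=np.maximum(np.abs(q)*1e3-[L*500-1,W*500-1],0)
        return np.minimum(e,6).__pow__(2).sum()/len(P)+1e-3*(q*q).mean()*1e6/100
    b=min((minimize(cost,[*c0,t],method="Nelder-Mead",options=dict(initial_simplex=[[*c0,t],[c0[0]+.01,c0[1],t],[c0[0],c0[1]+.01,t],[*c0,t+.2]],xatol=1e-5,fatol=1e-6)) for t in th0),key=lambda r:r.fun)
    return b.x,b.fun
def box(w,u0,u1,v0,v1,zlo,zhi):
    p=w[v0:v1,u0:u1].reshape(-1,3); return p[(p[:,2]>zlo)&(p[:,2]<zhi)]
E
python3 - <<'E'
from h import *
z=np.load("top0.npz"); im,w=z["im"],world("top",z["d"])
A=im[135:245,130:220];B=im[150:245,380:480];C=im[130:240,245:362]
s=lambda a:cv2.resize(a,None,fx=4,fy=4,interpolation=cv2.INTER_CUBIC)
o=np.zeros((900,800,3),np.uint8)
for a,x,y in((A,0,0),(B,400,0),(C,0,450)): a=s(a); a=a[:450,:800-x]; o[y:y+a.shape[0],x:x+a.shape[1]]=a
cv2.imwrite("pics/crop.png",cv2.resize(np.clip(o*1.5,0,255).astype(np.uint8),(533,600),interpolation=cv2.INTER_AREA)[:,:,::-1])
th=np.linspace(-1.5,1.5,7)
for n,b in dict(breaker=(182,216,138,180),rcd=(134,166,180,218),timer=(174,210,200,242)).items():
    p=box(w,*b,.03,.09); q=box(w,*b,.055,.09)
    print(n,len(p),"all",np.round(fit(p[:,:2],.086,.036,th),4),"nose",np.round(fit(q[:,:2],.045,.036,th,q.mean(0)[:2]),4),np.median(q[:,2]))
g=box(w,60,120,40,120,-1,1);print("bench z",np.nanmedian(g[:,2]))
p=box(w,245,362,130,240,.010,.030);print("panel",np.round(fit(p[:,:2],.28,.264,[1.57,1.4,1.7]),4),np.median(p[:,2]))
p=box(w,245,362,130,240,.042,.054);print("duct",len(p),np.round(fit(p[:,:2],.28,.025,[1.57,1.4,1.7]),4))
for n,b in dict(msw=(284,310,138,172),trafo=(282,308,190,228)).items():
    p=box(w,*b,.055,.12);q=box(w,*b,.078,.12); print(n,len(p),np.round(fit(p[:,:2],.086,.054,[0,.1,-.1]),4),np.round(fit(q[:,:2],.045,.054,[0,.1,-.1]),4),np.median(q[:,2]))
E
```

```text
Traceback (most recent call last):
ValueError: setting an array element with a sequence. The requested array has an inhomogeneous shape after 1 dimensions. The detected shape was (2,) + inhomogeneous part.
```

View pics/crop.png

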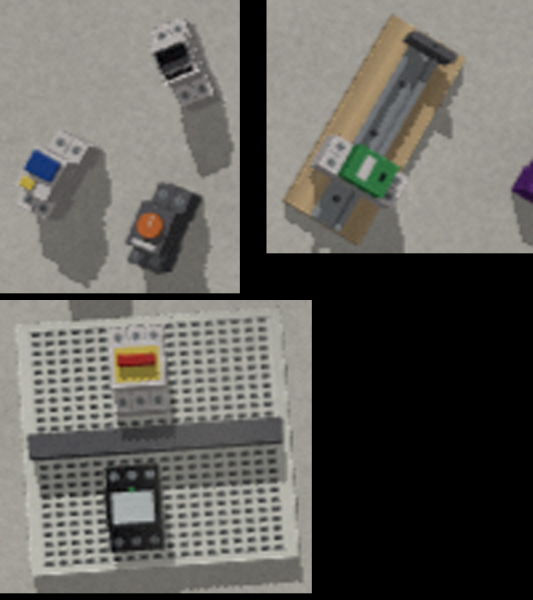

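```bash
sed -i 's/return b.x,b.fun/return np.round([*b.x,b.fun],4)/' h.py
python3 - <<'E'
from h import *
z=np.load("top0.npz"); im,w=z["im"],world("top",z["d"])
z2=np.load("scene0.npz"); w2=world("scene",z2["d"])
th=np.linspace(-1.5,1.5,7)
def both(n,x,y,r,zlo,zhi,L,W,t):
    for k,ww in(("top",w),("scn",w2)):
        P=ww.reshape(-1,3); m=(np.hypot(P[:,0]-x,P[:,1]-y)<r)&(P[:,2]>zlo)&(P[:,2]<zhi); p=P[m]
        print(n,k,len(p),fit(p[:,:2],L,W,t) if len(p)>15 else None,"z",np.round(np.median(p[:,2]),4))
for n,b in dict(breaker=(182,216,138,180),rcd=(134,166,180,218),timer=(174,210,200,242)).items():
    p=box(w,*b,.03,.09);q=box(w,*b,.055,.09); c=(p.mean(0)+0)[:2]
    both(n,*c,.06,.03,.09,.086,.036,th); both(n+" nose",*c,.06,.055,.072,.045,.036,th)
g=box(w,60,120,40,120,-1,1);print("bench z",np.nanmedian(g[:,2]))
p=box(w,245,362,130,240,.010,.030);pc=fit(p[:,:2],.28,.264,[1.57,1.4,1.7]);print("panel",pc,np.median(p[:,2]))
p=box(w,245,362,130,240,.042,.054);print("duct",len(p),fit(p[:,:2],.28,.025,[1.57,1.4,1.7]))
for n,b in dict(msw=(284,310,138,172),trafo=(282,308,190,228)).items():
    q=box(w,*b,.055,.12);c=q.mean(0)[:2]
    both(n,*c,.06,.055,.12,.086,.054,[0,.1,-.1]); both(n+" nose",*c,.06,.078,.12,.045,.054,[0,.1,-.1])
q=box(w,390,440,190,240,.055,.12);c=q.mean(0)[:2];print(c)
both("cont",*c,.06,.052,.12,.086,.036,th);both("cont nose",*c,.06,.078,.12,.045,.036,th)
p=box(w,380,470,150,250,.026,.034)
print("rail",len(p),cv2.minAreaRect((p[:,:2]*1000).astype(np.float32)))
for u,v in((393,221),(408,235),(419,158),(448,173),(404,231),(398,225)):print(u,v,np.round(w[v,u],4))
E
```

```text
breaker top 482 [0.6255 0.2839 0.3961 0.1011] z 0.0589
breaker scn 550 [0.6272 0.2859 0.4103 0.1525] z 0.0525
breaker nose top 201 [0.6254 0.2839 0.3946 0.0739] z 0.0654
breaker nose scn 204 [0.627  0.2861 0.3865 0.2059] z 0.066
rcd top 537 [ 0.5084  0.411  -0.4788  0.1002] z 0.0532
rcd scn 365 [ 0.5193  0.4089 -0.4856  0.0231] z 0.0581
rcd nose top 206 [ 0.5085  0.4112 -0.4801  0.1347] z 0.066
rcd nose scn 137 [ 0.5109  0.4132 -0.4624  0.2898] z 0.0664
timer top 513 [ 0.4562  0.3016 -0.3513  0.0833] z 0.0555
timer scn 325 [ 0.4607  0.3032 -0.363   0.0279] z 0.0577
timer nose top 233 [ 0.4563  0.3017 -0.3529  0.1045] z 0.0654
timer nose scn 145 [ 0.4585  0.3039 -0.3457  0.4941] z 0.0659
bench z -0.00017873730420417603
panel [ 0.5652 -0.0035  1.655   0.0772] 0.019632721271413425
duct 918 [ 0.5649 -0.003   1.6553  0.7028]
msw top 643 [0.6338 0.0151 0.0909 0.0241] z 0.0838
msw scn 586 [0.65   0.0183 0.0972 0.0184] z 0.0831
msw nose top 355 [0.6334 0.015  0.0889 0.0331] z 0.0864
msw nose scn 325 [0.635  0.0169 0.0945 0.2339] z 0.0865
trafo top 664 [0.4933 0.0166 0.0812 0.0277] z 0.0834
trafo scn 466 [0.5092 0.0196 0.0798 0.088 ] z 0.0803
trafo nose top 363 [0.4933 0.0167 0.083  0.0359] z 0.0856
trafo nose scn 247 [0.4949 0.019  0.0466 0.1131] z 0.0859
[ 0.48124052 -0.30326758]
cont top 482 [ 0.4806 -0.3061 -2.1015  0.064 ] z 0.0833
cont scn 409 [ 0.4825 -0.3042 -2.0799  0.2169] z 0.0727
cont nose top 256 [ 0.4807 -0.3062  1.0371  0.0791] z 0.0873
cont nose scn 179 [ 0.482  -0.3043  1.044   0.3408] z 0.087
rail 323 ((524.835693359375, -321.04791259765625), (76.6065444946289, 216.3260955810547), 65.43203735351562)
393 221 [ 0.4605 -0.255   0.013 ]
408 235 [ 0.4228 -0.2922  0.0311]
419 158 [ 0.6418 -0.3332 -0.0015]
448 173 [ 0.5938 -0.3995  0.0436]
404 231 [ 0.4331 -0.2851  0.0158]
398 225 [ 0.4496 -0.2685  0.0149]
```

```bash
cat >> h.py <<'E'
def pose():
    o=ctrl.get_obs(); m=R.from_rotvec(o["tool_rot"]).as_matrix()
    return np.array([*o["tool_pos"],np.arctan2(m[1,1],m[0,1])]),m
def plan(wps,start=None):
    """tool-axis turn (rad) and shift (cm) between poses x,y,z,jaw angle, the turn made first"""
    p=pose()[0] if start is None else np.array(start)
    for n,t in wps:
        t=np.array(t); d=t-p; a=t[3]; k=(d[3]+np.pi/2)%np.pi-np.pi/2 if abs(d[3])>np.pi else d[3]
        print(n,"rz %.3f"%-k,"shift cm %.2f %.2f %.2f"%(100*(-np.sin(a)*d[0]+np.cos(a)*d[1]),100*(np.cos(a)*d[0]+np.sin(a)*d[1]),-100*d[2]))
        p=t
def slot(u,v,z): 
    c,s=np.cos(.0845),np.sin(.0845); return [.566+u*c-v*s,-.002+u*s+v*c,z,.0845]
E
python3 - <<'E'
from h import *
T=.2
plan([("rcd over",[.5094,.4121,T,-.48]),("down",[.5094,.4121,.065,-.48]),("up",[.5094,.4121,T,-.48]),("to slot",slot(.07,-.0386,T)),("down",slot(.07,-.0386,.0855)),("up",slot(.07,-.0386,T)),
("brk over",[.6264,.2849,T,.395]),("to slot",slot(.07,-.0806,T)),("tim over",[.4573,.3027,T,-.352]),("slot",slot(-.07,-.0253,T)),("con over",[.4817,-.3052,T,1.037])])
print(pose())
E
```

```text
rcd over rz 1.784 shift cm -0.96 39.37 5.22
down rz -0.000 shift cm 0.00 0.00 13.50
up rz -0.000 shift cm 0.00 0.00 -13.50
to slot rz -0.565 shift cm -45.60 9.14 -0.00
down rz -0.000 shift cm 0.00 0.00 11.45
up rz -0.000 shift cm 0.00 0.00 -11.45
brk over rz -0.310 shift cm 29.97 11.13 -0.00
to slot rz 0.310 shift cm -36.14 -1.44 -0.00
tim over rz 0.436 shift cm 29.20 -30.46 -0.00
slot rz -0.436 shift cm -33.81 1.26 -0.00
con over rz -0.952 shift cm -12.41 -24.27 -0.00
(array([0.16457302, 0.60240129, 0.25219353, 1.30399473]), array([[-9.64618934e-01,  2.63647103e-01, -7.19164585e-04],
       [ 2.63647970e-01,  9.64617463e-01, -1.70208784e-03],
       [ 2.44968190e-04, -1.83147244e-03, -9.99998293e-01]]))
```

>>> jog_arm:
  deltas:
    - [0,0,0.119,0,0,0,1]
    - [0,0,0.119,0,0,0,1]
    - [0,0,0.119,0,0,0,1]
    - [0,0,0.119,0,0,0,1]
    - [0,0,0.119,0,0,0,1]
    - [0,0,0.119,0,0,0,1]
    - [0,0,0.119,0,0,0,1]
    - [0,0,0.119,0,0,0,1]
    - [0,0,0.119,0,0,0,1]
    - [0,0,0.119,0,0,0,1]
    - [0,0,0.119,0,0,0,1]
    - [0,0,0.119,0,0,0,1]
  grip_force: 50

```text
t: 1.1
tool_pos: [0.1647, 0.6026, 0.2526]
tool_rot: [2.361, 2.072, -0.002]
contact_force: [-1.1, -0.7, -0.2]
opening: 0.0856
```

>>> jog_arm:
  deltas:
    - [0,0,0.119,0,0,0,1]
    - [0,0,0.119,0,0,0,1]
    - [0,0,0.118,0,0,0,1]
    - [0,0,0,-0.1,3.9,0.5,1]
    - [0,0,0,-0.1,3.9,0.5,1]
    - [0,0,0,-0.1,3.9,0.5,1]
    - [0,0,0,-0.1,3.9,0.5,1]
    - [0,0,0,-0.1,3.9,0.5,1]
    - [0,0,0,-0.1,3.9,0.5,1]
    - [0,0,0,-0.1,3.9,0.5,1]
    - [0,0,0,-0.1,3.9,0.5,1]
    - [0,0,0,-0.1,3.9,0.5,1]

```text
t: 2.1
tool_pos: [0.4732, 0.4314, 0.2075]
tool_rot: [-2.686, -1.63, 0.001]
contact_force: [0.3, 1.2, 0.2]
opening: 0.0858
```

>>> jog_arm:
  deltas:
    - [0,0,0,-0.1,3.9,0.5,1]
    - [0,0,0,0,0.3,0.2,1]
    - [0,0,0,0,0,0,1]

```text
t: 2.35
tool_pos: [0.5099, 0.4107, 0.1996]
tool_rot: [2.689, 1.625, -0.004]
contact_force: [-0.9, 0.3, 0.0]
opening: 0.0855
```

>>> jog_arm:
  deltas:
    - [0,0,0,0.1,-0.1,3.0,1]
    - [0,0,0,0,0,3.0,1]
    - [0,0,0,0,0,3.0,1]
    - [0,0,0,0,0,2.5,1]
    - [0,0,0,0,0,1.5,1]
    - [0,0,0,0,0,0.45,1]
    - [0,0,0,0,0,0,1]

```text
t: 2.93
tool_pos: [0.5069, 0.414, 0.0656]
tool_rot: [-2.685, -1.631, 0.004]
contact_force: [-0.3, -0.6, 0.7]
opening: 0.0856
```

>>> jog_arm:
  deltas:
    - [0,0,0,0,0,0,0.4]
    - [0,0,0,0,0,0,0]
    - [0,0,0,0,0,0,0]
    - [0,0,0,0,0,0,0]
    - [0,0,0,0,0,0,0]
    - [0,0,0,0,0,0,0]
    - [0,0,0,0,0,0,0]

```text
t: 3.52
tool_pos: [0.5096, 0.4148, 0.0692]
tool_rot: [-2.686, -1.629, -0.006]
contact_force: [0.1, -0.3, 5.5]
opening: 0.0438
```

```bash
python3 - <<'E'
from h import *
for i in range(2):
    o=ctrl.get_obs(); print(o["t"],o["tool_pos"],o["contact_force"],o["opening"])
    im,d=snap("scene")
cv2.imwrite("pics/s1.png",cv2.resize(im[120:270,400:540],None,fx=4,fy=4)[:,:,::-1])
E
```

```text
3.5167 [0.50964099 0.41480145 0.06924961] [ 0.05414157 -0.30971025  5.52552646] 0.043834179520013464
3.5667 [0.50963063 0.41478959 0.06921227] [-0.56923654  0.84847907  5.83827142] 0.043653428128415356
```

View pics/s1.png

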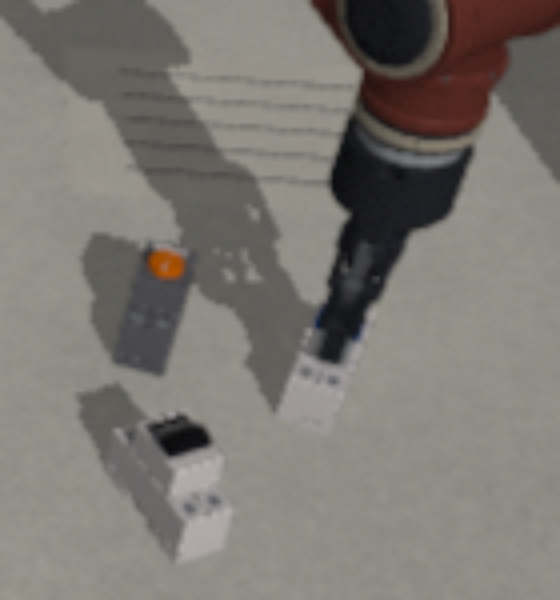

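>>> jog_arm:
  deltas:
    - [0,0,0,0,0,-1.0,0]
    - [0,0,0,0,0,-2.5,0]
    - [0,0,0,0,0,-3.0,0]
    - [0,0,0,0,0,-3.0,0]
    - [0,0,0,0,0,-3.0,0]
    - [0,0,0,0,0,-1.0,0]
    - [0,0,0,0,0,0,0]
    - [0,0,0,0,0,0,0]

```text
t: 4.28
tool_pos: [0.508, 0.4136, 0.201]
tool_rot: [2.686, 1.63, -0.001]
contact_force: [0.5, 0.5, -2.4]
opening: 0.0442
```

```bash
python3 - <<'E'
from h import *
print(pose()[0]); plan([("slot",slot(.07,-.0361,.201)),("down",slot(.07,-.0361,.090))])
E
```

```text
[ 0.50797818  0.41359961  0.201032   -0.48006978]
slot rz -0.565 shift cm -45.51 9.27 0.00
down rz -0.000 shift cm 0.00 0.00 11.10
```

>>> jog_arm:
  deltas:
    - [0,0,-0.113,0,0,0,0]
    - [0,0,-0.113,0,0,0,0]
    - [0,0,-0.113,0,0,0,0]
    - [0,0,-0.113,0,0,0,0]
    - [0,0,-0.113,0,0,0,0]
    - [0,0,0,-2.5,0.5,0,0]
    - [0,0,0,-3.5,0.7,0,0]
    - [0,0,0,-3.5,0.7,0,0]
    - [0,0,0,-3.5,0.7,0,0]
    - [0,0,0,-3.5,0.7,0,0]
    - [0,0,0,-3.5,0.7,0,0]
    - [0,0,0,-3.5,0.7,0,0]

```text
t: 5.28
tool_pos: [0.5734, 0.1817, 0.1976]
tool_rot: [-2.122, -2.311, 0.008]
contact_force: [1.2, -0.3, -2.4]
opening: 0.0439
```

>>> jog_arm:
  deltas:
    - [0,0,0,-3.5,0.7,0,0]
    - [0,0,0,-3.5,0.7,0,0]
    - [0,0,0,-3.5,0.7,0,0]
    - [0,0,0,-3.5,0.7,0,0]
    - [0,0,0,-3.5,0.7,0,0]
    - [0,0,0,-3.0,0.7,0,0]
    - [0,0,0,-1.5,0.37,0,0]
    - [0,0,0,0,0,0,0]
    - [0,0,0,0,0,0,0]

```text
t: 6.03
tool_pos: [0.6381, -0.0317, 0.1989]
tool_rot: [-2.124, -2.309, 0.003]
contact_force: [-0.7, 0.6, -2.7]
opening: 0.0438
```

```bash
python3 - <<'E'
from h import *
print(pose()[0]); plan([("slot",slot(.07,-.0361,.201)),("down",slot(.07,-.0361,.090))])
E
```

```text
[ 0.63811281 -0.03170916  0.19886856  0.0835918 ]
slot rz -0.001 shift cm -0.04 0.07 -0.21
down rz -0.000 shift cm 0.00 0.00 11.10
```

>>> jog_arm:
  deltas:
    - [0,0,0,0,0.1,2.5,0]
    - [0,0,0,0,0,3.0,0]
    - [0,0,0,0,0,3.0,0]
    - [0,0,0,0,0,1.5,0]
    - [0,0,0,0,0,0.3,0]
    - [0,0,0,0,0,0,0]
    - [0,0,0,0,0,0,0]

```text
t: 6.62
tool_pos: [0.6412, -0.031, 0.1002]
tool_rot: [2.123, 2.314, 0.002]
contact_force: [-0.3, -0.5, -1.5]
opening: 0.0441
```

```bash
python3 - <<'E'
from h import *
print(pose()[0]); 
im,d=snap("scene")
cv2.imwrite("pics/s2.png",cv2.resize(im[170:270,270:400],None,fx=5,fy=5)[:,:,::-1])
E
```

```text
[ 0.64115502 -0.03098764  0.10024166  0.08582996]
```

View pics/s2.png

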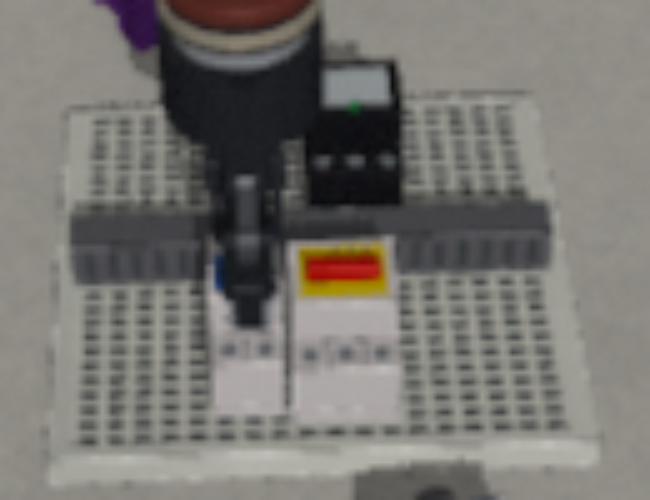

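>>> jog_arm:
  deltas:
    - [0,0,0,0,-0.1,0.5,0]
    - [0,0,0,0,0,0.2,0]
    - [0,0,0,0,0,0,0]
    - [0,0,0,0,0,0,0]

```text
t: 7.0
tool_pos: [0.6394, -0.0317, 0.0921]
tool_rot: [2.125, 2.314, 0.0]
contact_force: [0.2, 0.3, -1.5]
opening: 0.0442
```

>>> jog_arm:
  deltas:
    - [0,0,0,0,0,0.2,0]
    - [0,0,0,0,0,0,0]
    - [0,0,0,0,0,0,0]

```text
t: 7.25
tool_pos: [0.6392, -0.0316, 0.0897]
tool_rot: [-2.125, -2.314, 0.0]
contact_force: [0.3, 0.0, -2.2]
opening: 0.0435
```

>>> jog_arm:
  deltas:
    - [0,0,0,0,0,0.1,0]
    - [0,0,0,0,0,0,0]
    - [0,0,0,0,0,0,0]

```text
t: 7.5
tool_pos: [0.6395, -0.0317, 0.0893]
tool_rot: [2.125, 2.313, 0.0]
contact_force: [-1.3, -0.2, 0.9]
opening: 0.0438
```

>>> jog_arm:
  deltas:
    - [0,0,0,0,0,0.1,0]
    - [0,0,0,0,0,0,0]
    - [0,0,0,0,0,0,0]

```text
t: 7.75
tool_pos: [0.6395, -0.0318, 0.0893]
tool_rot: [2.125, 2.314, -0.0]
contact_force: [-3.6, -0.8, 6.3]
opening: 0.0436
```

>>> jog_arm:
  deltas:
    - [0,0,0,0,0,-0.1,0.3]
    - [0,0,0,0,0,0,0.8]
    - [0,0,0,0,0,0,0.8]
    - [0,0,0,0,0,0,0.8]
    - [0,0,0,0,0,-1.0,0.8]
    - [0,0,0,0,0,-3.0,0.8]
    - [0,0,0,0,0,-3.5,1]
    - [0,0,0,0,0,-3.5,1]
    - [0,0,0,0,0,0,1]
    - [0,0,0,0,0,0,1]

```text
t: 8.58
tool_pos: [0.6414, -0.0319, 0.2037]
tool_rot: [2.12, 2.309, 0.007]
contact_force: [0.1, -0.6, -0.8]
opening: 0.0854
```

```bash
python3 - <<'E'
from h import *
print(pose()[0]); plan([("brk",[.6264,.2849,.2,.395])])
E
```

```text
[ 0.64144872 -0.03194852  0.20371687  0.08506262]
brk rz -0.310 shift cm 29.82 10.80 0.37
```

>>> jog_arm:
  deltas:
    - [0,0,-0.103,0,0,0,1]
    - [0,0,-0.103,0,0,0,1]
    - [0,0,-0.104,0,0,0,1]
    - [0,0,0,3.4,1.3,0,1]
    - [0,0,0,3.4,1.3,0,1]
    - [0,0,0,3.4,1.3,0,1]
    - [0,0,0,3.4,1.3,0,1]
    - [0,0,0,3.4,1.3,0,1]
    - [0,0,0,3.4,1.3,0,1]
    - [0,0,0,3.4,1.3,0,1]
    - [0,0,0,3.0,1.1,0,1]
    - [0,0,0,2.0,0.7,0,1]

```text
t: 9.58
tool_pos: [0.6277, 0.279, 0.1971]
tool_rot: [-1.738, -2.614, 0.002]
contact_force: [0.3, -0.7, 0.1]
opening: 0.0853
```

>>> jog_arm:
  deltas:
    - [0,0,0,1.0,0.1,0,1]
    - [0,0,0,0,0,0,1]
    - [0,0,0,0,0,0,1]
    - [0,0,0,0,0,0,1]

```text
t: 9.92
tool_pos: [0.6262, 0.2843, 0.1983]
tool_rot: [-1.744, -2.613, 0.002]
contact_force: [1.0, -0.1, -0.2]
opening: 0.0854
```

```bash
python3 - <<'E'
from h import *
print(pose()[0]); plan([("brk",[.6264,.2849,.069,.395])])
im,d=snap("top"); w=world("top",d)
print("rcd",*[fit(box(w,308,326,138,173,a,b)[:,:2],L,.036,[0,.1]) for a,b,L in((.055,.12,.086),(.078,.09,.045))])
print("target",slot(.07,-.0386,0)[:2],"minus 1mm for top cam")
cv2.imwrite("pics/t2.png",cv2.resize(im[125:240,240:370],None,fx=5,fy=5)[:,:,::-1])
E
```

```text
[0.62616658 0.28432545 0.19825939 0.39377127]
brk rz -0.001 shift cm 0.04 0.04 12.93
rcd [ 0.6399 -0.0344  0.0754  0.0248] [ 0.6402 -0.0344  0.0915  0.0871]
target [np.float64(0.6390080597421504), np.float64(-0.03455431173725825)] minus 1mm for top cam
```

View pics/t2.png

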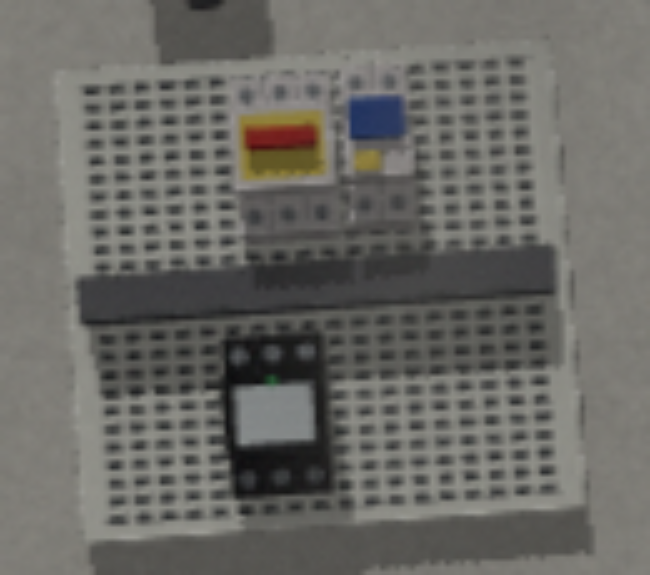

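>>> jog_arm:
  deltas:
    - [0,0,0,0.08,-0.09,2.5,1]
    - [0,0,0,0,0,3.0,1]
    - [0,0,0,0,0,3.0,1]
    - [0,0,0,0,0,2.5,1]
    - [0,0,0,0,0,1.5,1]
    - [0,0,0,0,0,0.4,1]
    - [0,0,0,0,0,0,1]
    - [0,0,0,0,0,0,1]
    - [0,0,0,0,0,0,1]

```text
t: 10.72
tool_pos: [0.6267, 0.2864, 0.0725]
tool_rot: [1.741, 2.612, 0.005]
contact_force: [0.9, -0.1, 0.2]
opening: 0.0852
```

>>> jog_arm:
  deltas:
    - [0,0,0,0,0,0,0.4]
    - [0,0,0,0,0,0,0]
    - [0,0,0,0,0,0,0]
    - [0,0,0,0,0,0,0]
    - [0,0,0,0,0,0,0]
    - [0,0,0,0,0,0,0]
    - [0,0,0,0,0,0,0]
    - [0,0,0,0,0,0,0]

```text
t: 11.38
tool_pos: [0.6257, 0.2865, 0.0709]
tool_rot: [1.742, 2.613, 0.002]
contact_force: [-0.6, 0.3, 5.7]
opening: 0.0441
```

>>> jog_arm:
  deltas:
    - [0,0,0,0,0,-1.0,0]
    - [0,0,0,0,0,-2.5,0]
    - [0,0,0,0,0,-3.0,0]
    - [0,0,0,0,0,-3.0,0]
    - [0,0,0,0,0,-3.0,0]
    - [0,0,0,0,0,-0.6,0]
    - [0,0,0,0,0,0,0]
    - [0,0,0,0,0,0,0]
    - [0,0,0,0,0,0,0]
    - [0,0,0,0,0,0,0]

```text
t: 12.22
tool_pos: [0.6234, 0.2856, 0.1969]
tool_rot: [-1.74, -2.611, 0.007]
contact_force: [0.4, 0.4, -2.2]
opening: 0.0434
```

```bash
sed -i 's/\[.566+u/[.5646+u/; s/,-.002+u/,-.0022+u/' h.py; python3 - <<'E'
from h import *
print(pose()[0]); plan([("slot",slot(.0705,-.0782,.2)),("down",slot(.0705,-.0782,.0909))]); print(slot(.0705,-.0782,.0))
E
```

```text
[0.62343913 0.28560469 0.19694211 0.39497346]
slot rz 0.310 shift cm -36.00 -1.24 -0.31
down rz -0.000 shift cm 0.00 0.00 10.91
[np.float64(0.641448495045546), np.float64(-0.07417081915078276), 0.0, 0.0845]
```

>>> jog_arm:
  deltas:
    - [0,0,0.103,0,0,-0.3,0]
    - [0,0,0.103,0,0,0,0]
    - [0,0,0.104,0,0,0,0]
    - [0,0,0,-2.5,-0.1,0,0]
    - [0,0,0,-3.5,-0.12,0,0]
    - [0,0,0,-3.5,-0.12,0,0]
    - [0,0,0,-3.5,-0.12,0,0]
    - [0,0,0,-3.5,-0.12,0,0]
    - [0,0,0,-3.5,-0.12,0,0]
    - [0,0,0,-3.5,-0.12,0,0]
    - [0,0,0,-3.5,-0.12,0,0]
    - [0,0,0,-3.5,-0.12,0,0]

```text
t: 13.22
tool_pos: [0.6392, -0.0202, 0.2015]
tool_rot: [-2.123, -2.312, 0.003]
contact_force: [2.2, 0.4, -2.0]
opening: 0.0439
```

>>> jog_arm:
  deltas:
    - [0,0,0,-3.0,-0.12,0,0]
    - [0,0,0,-2.0,-0.06,0,0]
    - [0,0,0,0,0,0,0]
    - [0,0,0,0,0,0,0]
    - [0,0,0,0,0,0,0]
    - [0,0,0,0,0,0,0]

```text
t: 13.72
tool_pos: [0.6424, -0.0675, 0.2028]
tool_rot: [-2.123, -2.314, 0.001]
contact_force: [0.0, -0.2, -2.1]
opening: 0.044
```

```bash
python3 - <<'E'
from h import *
print(pose()[0]); plan([("slot",slot(.0705,-.0782,.2)),("down",slot(.0705,-.0782,.0909))])
E
```

```text
[ 0.64242255 -0.06748018  0.20280855  0.08619218]
slot rz 0.002 shift cm -0.66 -0.15 0.28
down rz -0.000 shift cm 0.00 0.00 10.91
```

>>> jog_arm:
  deltas:
    - [0,0,0,-0.6,-0.1,0,0]
    - [0,0,0,0,0,2.5,0]
    - [0,0,0,0,0,3.0,0]
    - [0,0,0,0,0,3.0,0]
    - [0,0,0,0,0,1.5,0]
    - [0,0,0,0,0,0.4,0]
    - [0,0,0,0,0,0,0]
    - [0,0,0,0,0,0,0]
    - [0,0,0,0,0,0,0]
    - [0,0,0,0,0,0,0]

```text
t: 14.55
tool_pos: [0.6439, -0.075, 0.1025]
tool_rot: [2.122, 2.311, 0.003]
contact_force: [0.1, 0.1, -2.5]
opening: 0.0433
```

```bash
python3 - <<'E'
from h import *
print(pose()[0]); plan([("slot",slot(.0705,-.0782,.0909))])
im,d=snap("scene")
cv2.imwrite("pics/s3.png",cv2.resize(im[170:270,270:400],None,fx=5,fy=5)[:,:,::-1])
E
```

```text
[ 0.64388943 -0.07500178  0.10245411  0.08509726]
slot rz 0.001 shift cm 0.10 -0.24 1.16
```

View pics/s3.png

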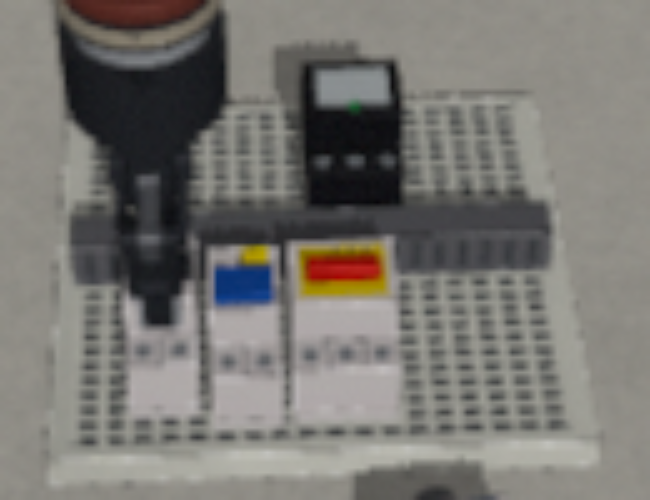

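>>> jog_arm:
  deltas:
    - [0,0,0,0.05,-0.2,0.6,0]
    - [0,0,0,0,0,0.3,0]
    - [0,0,0,0,0,0,0]
    - [0,0,0,0,0,0,0]
    - [0,0,0,0,0,0,0]

```text
t: 15.02
tool_pos: [0.6404, -0.0744, 0.091]
tool_rot: [2.125, 2.314, 0.0]
contact_force: [-0.6, -0.7, 0.4]
opening: 0.0435
```

>>> jog_arm:
  deltas:
    - [0,0,0,0,0,0.15,0]
    - [0,0,0,0,0,0,0]
    - [0,0,0,0,0,0,0]
    - [0,0,0,0,0,0,0]

```text
t: 15.35
tool_pos: [0.6404, -0.0744, 0.091]
tool_rot: [-2.125, -2.314, 0.0]
contact_force: [-4.5, 0.4, 7.2]
opening: 0.0435
```

>>> jog_arm:
  deltas:
    - [0,0,0,0,0,-0.15,0.3]
    - [0,0,0,0,0,0,0.8]
    - [0,0,0,0,0,0,0.8]
    - [0,0,0,0,0,0,0.8]
    - [0,0,0,0,0,-1.0,0.8]
    - [0,0,0,0,0,-3.0,0.8]
    - [0,0,0,0,0,-3.5,1]
    - [0,0,0,0,0,-3.5,1]
    - [0,0,0.109,0,0,0,1]
    - [0,0,0.109,0,0,0,1]
    - [0,0,0.109,0,0,0,1]
    - [0,0,0.109,0,0,0,1]

```text
t: 16.35
tool_pos: [0.6406, -0.0744, 0.2021]
tool_rot: [2.579, 1.792, 0.001]
contact_force: [-0.1, 0.4, 0.8]
opening: 0.0854
```

>>> jog_arm:
  deltas:
    - [0,0,0,2.0,-2.1,0,1]
    - [0,0,0,2.5,-2.6,0,1]
    - [0,0,0,2.5,-2.6,0,1]
    - [0,0,0,2.5,-2.6,0,1]
    - [0,0,0,2.5,-2.6,0,1]
    - [0,0,0,2.5,-2.6,0,1]
    - [0,0,0,2.5,-2.6,0,1]
    - [0,0,0,2.5,-2.6,0,1]
    - [0,0,0,2.5,-2.6,0,1]
    - [0,0,0,2.5,-2.6,0,1]
    - [0,0,0,2.5,-2.6,0,1]
    - [0,0,0,2.0,-2.1,0,1]

```text
t: 17.35
tool_pos: [0.4552, 0.3039, 0.2019]
tool_rot: [-2.574, -1.801, -0.002]
contact_force: [0.9, -0.0, -0.5]
opening: 0.0853
```

>>> jog_arm:
  deltas:
    - [0,0,0,0,0,0,1]
    - [0,0,0,0,0,0,1]
    - [0,0,0,0,0,0,1]
    - [0,0,0,0,0,0,1]

```text
t: 17.68
tool_pos: [0.457, 0.3009, 0.2011]
tool_rot: [2.576, 1.798, 0.0]
contact_force: [-0.5, -0.0, -0.7]
opening: 0.0852
```

```bash
python3 - <<'E'
from h import *
print(pose()[0]); plan([("tim",[.4559,.3025,.070,-.352])])
im,d=snap("top"); w=world("top",d)
print("brk",*[fit(box(w,324,341,136,171,a,b)[:,:2],L,.036,[0,.1]) for a,b,L in((.055,.12,.086),(.078,.09,.045))])
E
```

```text
[ 0.45703996  0.30093441  0.20110142 -0.35230251]
tim rz -0.000 shift cm 0.11 -0.16 13.11
brk [ 0.6406 -0.0755  0.0848  0.0495] [ 0.6407 -0.0755  0.0911  0.0651]
```

>>> jog_arm:
  deltas:
    - [0,0,0,0.1,-0.15,2.5,1]
    - [0,0,0,0,0,3.0,1]
    - [0,0,0,0,0,3.0,1]
    - [0,0,0,0,0,2.5,1]
    - [0,0,0,0,0,1.5,1]
    - [0,0,0,0,0,0.5,1]
    - [0,0,0,0,0,0,1]
    - [0,0,0,0,0,0,1]
    - [0,0,0,0,0,0,1]

```text
t: 18.48
tool_pos: [0.4568, 0.3035, 0.0727]
tool_rot: [2.575, 1.798, 0.005]
contact_force: [0.0, 0.8, -0.5]
opening: 0.0855
```

>>> jog_arm:
  deltas:
    - [0,0,0,0,0,0,0.4]
    - [0,0,0,0,0,0,0]
    - [0,0,0,0,0,0,0]
    - [0,0,0,0,0,0,0]
    - [0,0,0,0,0,0,0]
    - [0,0,0,0,0,0,0]
    - [0,0,0,0,0,0,0]
    - [0,0,0,0,0,0,0]

```text
t: 19.15
tool_pos: [0.456, 0.3037, 0.0719]
tool_rot: [2.575, 1.8, 0.003]
contact_force: [-0.5, 0.9, 5.7]
opening: 0.0439
```

>>> jog_arm:
  deltas:
    - [0,0,0,0,0,-1.0,0]
    - [0,0,0,0,0,-2.5,0]
    - [0,0,0,0,0,-3.0,0]
    - [0,0,0,0,0,-3.0,0]
    - [0,0,0,0,0,-3.0,0]
    - [0,0,0,0,0,-0.5,0]
    - [0,0,0,0,0,0,0]
    - [0,0,0,0,0,0,0]
    - [0,0,0,0,0,0,0]
    - [0,0,0,0,0,0,0]

```text
t: 19.98
tool_pos: [0.454, 0.3026, 0.1979]
tool_rot: [-2.575, -1.799, 0.008]
contact_force: [-0.3, 0.4, -2.4]
opening: 0.0439
```

```bash
python3 - <<'E'
from h import *
print(pose()[0]); plan([("slot",slot(-.07,-.0236,.2)),("down",slot(-.07,-.0236,.0919))]); print(slot(-.07,-.0236,.0))
E
```

```text
[ 0.45401258  0.30259249  0.19791042 -0.35103386]
slot rz -0.436 shift cm -33.66 1.45 -0.21
down rz -0.000 shift cm 0.00 0.00 10.81
[np.float64(0.4968415877504945), np.float64(-0.03162375858767981), 0.0, 0.0845]
```

>>> jog_arm:
  deltas:
    - [0,0,-0.109,0,0,-0.2,0]
    - [0,0,-0.109,0,0,0,0]
    - [0,0,-0.109,0,0,0,0]
    - [0,0,-0.109,0,0,0,0]
    - [0,0,0,-3.0,0.1,0,0]
    - [0,0,0,-3.6,0.16,0,0]
    - [0,0,0,-3.6,0.16,0,0]
    - [0,0,0,-3.6,0.16,0,0]
    - [0,0,0,-3.6,0.16,0,0]
    - [0,0,0,-3.6,0.16,0,0]
    - [0,0,0,-3.6,0.16,0,0]
    - [0,0,0,-3.6,0.16,0,0]

```text
t: 20.98
tool_pos: [0.4905, 0.0217, 0.201]
tool_rot: [-2.124, -2.312, 0.003]
contact_force: [0.1, 0.1, -1.8]
opening: 0.044
```

>>> jog_arm:
  deltas:
    - [0,0,0,-3.4,0.16,0,0]
    - [0,0,0,-2.0,0.05,0,0]
    - [0,0,0,0,0,0,0]
    - [0,0,0,0,0,0,0]
    - [0,0,0,0,0,0,0]
    - [0,0,0,0,0,0,0]
    - [0,0,0,0,0,0,0]

```text
t: 21.57
tool_pos: [0.4979, -0.0292, 0.2024]
tool_rot: [-2.122, -2.315, 0.0]
contact_force: [-1.0, 0.1, -1.9]
opening: 0.0443
```

```bash
python3 - <<'E'
from h import *
print(pose()[0]); plan([("slot",slot(-.07,-.0236,.2))])
E
```

```text
[ 0.49788007 -0.02919042  0.20238518  0.08679439]
slot rz 0.002 shift cm -0.23 -0.12 0.24
```

>>> jog_arm:
  deltas:
    - [0,0,0.002,-0.2,-0.1,0,0]
    - [0,0,0,0,0,2.5,0]
    - [0,0,0,0,0,3.0,0]
    - [0,0,0,0,0,3.0,0]
    - [0,0,0,0,0,1.5,0]
    - [0,0,0,0,0,0.4,0]
    - [0,0,0,0,0,0,0]
    - [0,0,0,0,0,0,0]
    - [0,0,0,0,0,0,0]
    - [0,0,0,0,0,0,0]
    - [0,0,0,0,0,0,0]

```text
t: 22.48
tool_pos: [0.4983, -0.0326, 0.1003]
tool_rot: [2.126, 2.31, 0.002]
contact_force: [-0.0, -0.9, -2.4]
opening: 0.0441
```

```bash
python3 - <<'E'
from h import *
print(pose()[0]); plan([("slot",slot(-.07,-.0236,.0919))])
im,d=snap("scene")
cv2.imwrite("pics/s4.png",cv2.resize(im[150:270,270:400],None,fx=5,fy=5)[:,:,::-1])
E
```

```text
[ 0.49829737 -0.0325685   0.10034989  0.08306859]
slot rz -0.001 shift cm 0.11 -0.14 0.84
```

View pics/s4.png

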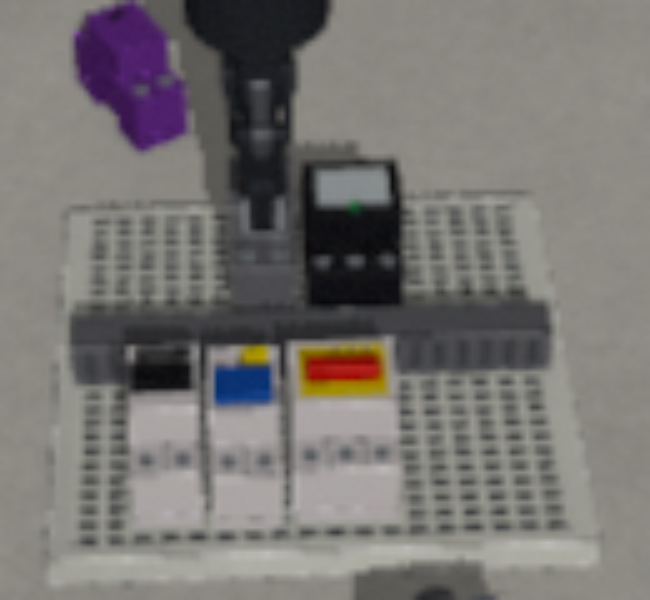

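>>> jog_arm:
  deltas:
    - [0,0,0,0.08,-0.1,0.5,0]
    - [0,0,0,0,0,0.2,0]
    - [0,0,0,0,0,0,0]
    - [0,0,0,0,0,0,0]
    - [0,0,0,0,0,0,0]

```text
t: 22.95
tool_pos: [0.4962, -0.0317, 0.0919]
tool_rot: [2.127, 2.312, -0.0]
contact_force: [-0.9, 0.4, 1.7]
opening: 0.0438
```

>>> jog_arm:
  deltas:
    - [0,0,0,0,0,0.1,0]
    - [0,0,0,0,0,0,0]
    - [0,0,0,0,0,0,0]
    - [0,0,0,0,0,0,0]

```text
t: 23.28
tool_pos: [0.4963, -0.0317, 0.0919]
tool_rot: [-2.127, -2.311, 0.001]
contact_force: [-4.9, 0.9, 7.9]
opening: 0.044
```

>>> jog_arm:
  deltas:
    - [0,0,0,0,0,-0.15,0.3]
    - [0,0,0,0,0,0,0.8]
    - [0,0,0,0,0,0,0.8]
    - [0,0,0,0,0,0,0.8]
    - [0,0,0,0,0,-1.0,0.8]
    - [0,0,0,0,0,-3.0,0.8]
    - [0,0,0,0,0,-3.5,1]
    - [0,0,0,0,0,-3.5,1]
    - [0,0,-0.119,0,0,-0.5,1]
    - [0,0,-0.119,0,0,0,1]
    - [0,0,-0.119,0,0,0,1]
    - [0,0,-0.119,0,0,0,1]

```text
t: 24.28
tool_pos: [0.4965, -0.0317, 0.2086]
tool_rot: [1.513, 2.751, 0.001]
contact_force: [0.3, -1.3, -0.5]
opening: 0.085
```

```bash
python3 - <<'E'
from h import *
z=np.load("top0.npz"); w=world("top",z["d"])
a=1.037
X=np.array([np.sin(a),-np.cos(a)]);Y=np.array([np.cos(a),np.sin(a)])  # along rail to clamp / across
c=np.array([.4807,-.3062])
P=w[145:250,380:475].reshape(-1,3);P=P[np.isfinite(P).all(1)]
q=np.stack([(P[:,:2]-c)@X,(P[:,:2]-c)@Y],1)
for lo,hi,n in((.009,.021,"batten"),(.025,.034,"rail top")):
    m=(P[:,2]>lo)&(P[:,2]<hi)&(abs(q[:,1])<.06)&(q[:,0]>-.1)&(q[:,0]<.22)
    print(n,m.sum(),np.round(np.percentile(q[m],[0,1,5,95,99,100],axis=0)*1e3,1).T.tolist())
for s in np.arange(-.06,.18,.02):
    m=(abs(q[:,0]-s)<.01)&(P[:,2]>.009)&(P[:,2]<.06)&(abs(q[:,1])<.07); r=m&(P[:,2]>.025)&(P[:,2]<.034)
    print(round(s,2),[np.round(np.percentile(q[k,1],[2,98])*1e3,1) for k in(m,r) if k.sum()>5])
im,d=snap("top"); w=world("top",d)
print("tim",*[fit(box(w,309,328,187,224,a,b)[:,:2],L,.036,[0,.1]) for a,b,L in((.055,.12,.086),(.078,.09,.045))])
E
```

```text
batten 1668 [[-62.4, -60.8, -53.9, 150.4, 165.8, 168.3], [-45.9, -44.4, -41.4, 42.8, 44.8, 45.9]]
rail top 344 [[-61.8, -60.1, -52.8, 142.8, 145.1, 152.6], [-35.5, -19.1, -17.4, 18.3, 42.1, 42.6]]
-0.06 [array([-43.1,  43. ]), array([-17.7,  16.3])]
-0.04 [array([-43.6,  43.5]), array([-18.6,  16.7])]
-0.02 [array([-42.9,  43.5]), array([-31.7,  40.3])]
0.0 [array([-40.4,  44.6]), array([41.6, 42.6])]
0.02 [array([-43.5,  44.7]), array([-9.3, 39.6])]
0.04 [array([-43.2,  43.8]), array([-17.2,  17.1])]
0.06 [array([-43.7,  43.2]), array([-17.3,  17.4])]
0.08 [array([-42.6,  44.5]), array([-16.8,  17.4])]
0.1 [array([-42.8,  43.7]), array([-17.9,  17.2])]
0.12 [array([-42.3,  43.7]), array([-16.8,  17.7])]
0.14 [array([-42.3,  42.9]), array([-17.6,  24.2])]
0.16 [array([-43.2,  45.2])]
tim [ 0.4551 -0.0206  0.      0.    ] [nan nan  0. nan]h.py:15: RuntimeWarning: Mean of empty slice.
  c0=P.mean(0) if c0 is None else c0
  ret = um.true_divide(
h.py:19: RuntimeWarning: invalid value encountered in scalar divide
  return np.minimum(e,6).__pow__(2).sum()/len(P)+1e-3*(q*q).mean()*1e6/100
h.py:19: RuntimeWarning: Mean of empty slice.
  return np.minimum(e,6).__pow__(2).sum()/len(P)+1e-3*(q*q).mean()*1e6/100
  ret = ret.dtype.type(ret / rcount)
```

>>> jog_arm:
  deltas:
    - [0,0,-0.119,0,0,0,1]
    - [0,0,-0.119,0,0,0,1]
    - [0,0,-0.119,0,0,0,1]
    - [0,0,-0.119,0,0,0,1]
    - [0,0,0,-1.5,-2.9,0,1]
    - [0,0,0,-1.6,-3.1,0,1]
    - [0,0,0,-1.6,-3.1,0,1]
    - [0,0,0,-1.6,-3.1,0,1]
    - [0,0,0,-1.6,-3.1,0,1]
    - [0,0,0,-1.6,-3.1,0,1]
    - [0,0,0,-1.6,-3.1,0,1]
    - [0,0,0,-1.4,-2.9,0,1]

```text
t: 25.33
tool_pos: [0.4788, -0.3074, 0.2079]
tool_rot: [0.836, 3.028, -0.001]
contact_force: [1.1, 0.5, -0.4]
opening: 0.0855
```

>>> jog_arm:
  deltas:
    - [0,0,0,0,0,0,1]
    - [0,0,0,0,0,0,1]
    - [0,0,0,0,0,0,1]
    - [0,0,0,0,0,0,1]
    - [0,0,0,0,0,0,1]

```text
t: 25.75
tool_pos: [0.4794, -0.3041, 0.2074]
tool_rot: [0.83, 3.03, 0.0]
contact_force: [-1.0, 0.4, -0.4]
opening: 0.0857
```

```bash
python3 - <<'E'
from h import *
print(pose()[0]); plan([("con",[.4803,-.3054,.094,1.04])])
im,d=snap("top"); w=world("top",d)
cv2.imwrite("pics/t4.png",cv2.resize(im[125:260,240:460],None,fx=3.6,fy=3.6)[:,:,::-1])
p=box(w,309,332,187,230,.055,.12);q=p[p[:,2]>.078];print(len(p),len(q),fit(p[:,:2],.086,.036,[0,.1]),fit(q[:,:2],.045,.036,[0,.1]))
E
```

```text
[ 0.47940644 -0.30406704  0.20737443  1.03614336]
con rz -0.004 shift cm -0.14 -0.07 11.34
389 212 [ 0.4969 -0.0336  0.0988  0.0106] [ 0.4972 -0.0349  0.096   0.0122]
```

View pics/t4.png

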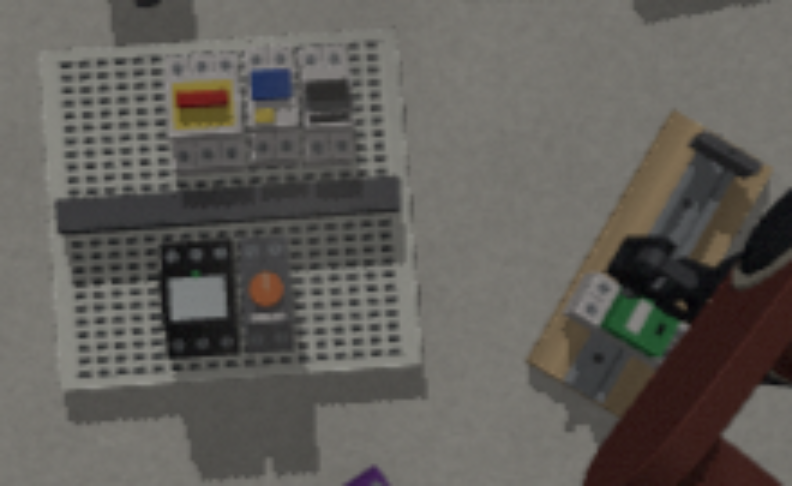

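>>> jog_arm:
  deltas:
    - [0,0,-0.004,-0.14,-0.07,2.5,1]
    - [0,0,0,0,0,3.0,1]
    - [0,0,0,0,0,2.5,1]
    - [0,0,0,0,0,1.8,1]
    - [0,0,0,0,0,1.0,1]
    - [0,0,0,0,0,0.5,1]
    - [0,0,0,0,0,0,1]
    - [0,0,0,0,0,0,1]
    - [0,0,0,0,0,0,1]

```text
t: 26.55
tool_pos: [0.481, -0.3073, 0.0961]
tool_rot: [0.825, 3.029, -0.002]
contact_force: [-0.2, 0.3, -0.1]
opening: 0.0855
```

>>> jog_arm:
  deltas:
    - [0,0,0,0,0,0,0.4]
    - [0,0,0,0,0,0,0]
    - [0,0,0,0,0,0,0]
    - [0,0,0,0,0,0,0]
    - [0,0,0,0,0,0,0]
    - [0,0,0,0,0,0,0]
    - [0,0,0,0,0,0,0]
    - [0,0,0,0,0,0,0]

```text
t: 27.22
tool_pos: [0.4806, -0.307, 0.0952]
tool_rot: [0.825, 3.03, -0.001]
contact_force: [0.7, 1.0, 5.6]
opening: 0.0439
```

>>> jog_arm:
  deltas:
    - [0,0,0,0.3,0,-0.1,0]
    - [0,0,0,0.8,0,0,0]
    - [0,0,0,1.0,0,0,0]
    - [0,0,0,1.0,-0.02,0,0]
    - [0,0,0,0.6,0,0,0]
    - [0,0,0,0,0,0,0]
    - [0,0,0,0,0,0,0]

```text
t: 27.8
tool_pos: [0.4467, -0.2872, 0.0953]
tool_rot: [-0.825, -3.028, -0.001]
contact_force: [-3.0, 2.0, 7.4]
opening: 0.0438
```

>>> jog_arm:
  deltas:
    - [0,0,0,0.6,0,-0.05,0]
    - [0,0,0,1.0,-0.02,0,0]
    - [0,0,0,1.2,0,0,0]
    - [0,0,0,1.2,-0.02,0,0]
    - [0,0,0,1.0,0,0,0]
    - [0,0,0,0.6,0,0,0]
    - [0,0,0,0,0,0,0]
    - [0,0,0,0,0,0,0]
    - [0,0,0,0,0,0,0]

```text
t: 28.55
tool_pos: [0.3996, -0.26, 0.0956]
tool_rot: [-0.826, -3.031, -0.0]
contact_force: [-0.1, 0.6, -1.5]
opening: 0.0436
```

```bash
python3 - <<'E'
from h import *
p=pose()[0]; print(p, "slid mm",1e3*np.hypot(*(p[:2]-[.4806,-.3070])))
im,d=snap("scene")
cv2.imwrite("pics/s5.png",cv2.resize(im[130:260,160:300],None,fx=5,fy=4.6)[:,:,::-1])
E
```

```text
[ 0.39958579 -0.2600236   0.09562348  1.03895815] slid mm 93.64872987998803
```

View pics/s5.png

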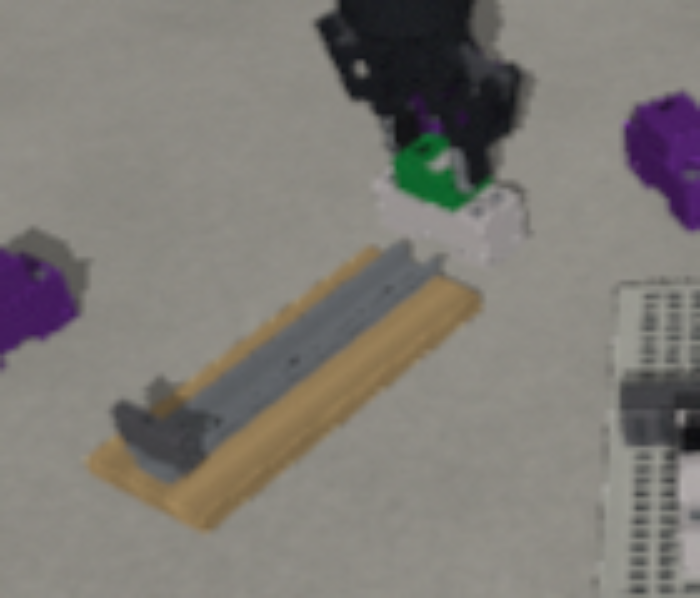

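>>> jog_arm:
  deltas:
    - [0,0,0,0.8,0,0,0]
    - [0,0,0,0.2,0,-1.0,0]
    - [0,0,0,0,0,-3.0,0]
    - [0,0,0,0,0,-3.0,0]
    - [0,0,0,0,0,-3.0,0]
    - [0,0,0,0,0,-1.5,0]
    - [0,0,0,0,0,0,0]
    - [0,0,0,0,0,0,0]
    - [0,0,0,0,0,0,0]
    - [0,0,0,0,0,0,0]

```text
t: 29.43
tool_pos: [0.39, -0.2541, 0.2086]
tool_rot: [-0.825, -3.028, -0.003]
contact_force: [-0.2, 0.3, -1.5]
opening: 0.0433
```

```bash
python3 - <<'E'
from h import *
print(pose()[0]); plan([("slot",slot(-.07,.0751,.21))]); print(slot(-.07,.0751,.21))
E
```

```text
[ 0.38999067 -0.25406732  0.20859537  1.03898422]
slot rz 0.954 shift cm 31.13 12.52 -0.14
[np.float64(0.488511359333709), np.float64(0.06672407969321065), 0.21, 0.0845]
```

>>> jog_arm:
  deltas:
    - [0,0,0.119,0,0,-0.1,0]
    - [0,0,0.119,0,0,0,0]
    - [0,0,0.119,0,0,0,0]
    - [0,0,0.119,0,0,0,0]
    - [0,0,0.119,0,0,0,0]
    - [0,0,0.119,0,0,0,0]
    - [0,0,0.12,0,0,0,0]
    - [0,0,0.12,0,0,0,0]
    - [0,0,0,2.1,0.8,0,0]
    - [0,0,0,3.0,1.2,0,0]
    - [0,0,0,3.0,1.2,0,0]
    - [0,0,0,3.0,1.2,0,0]

```text
t: 30.43
tool_pos: [0.4246, -0.1391, 0.2098]
tool_rot: [-2.124, -2.31, 0.001]
contact_force: [-0.1, -0.1, -1.0]
opening: 0.0438
```

>>> jog_arm:
  deltas:
    - [0,0,0,3.0,1.2,0,0]
    - [0,0,0,3.0,1.2,0,0]
    - [0,0,0,3.0,1.2,0,0]
    - [0,0,0,3.0,1.2,0,0]
    - [0,0,0,3.0,1.2,0,0]
    - [0,0,0,3.0,1.2,0,0]
    - [0,0,0,2.0,0.9,0,0]
    - [0,0,0,0,0,0,0]
    - [0,0,0,0,0,0,0]
    - [0,0,0,0,0,0,0]
    - [0,0,0,0,0,0,0]
    - [0,0,0,0,0,0,0]

```text
t: 31.43
tool_pos: [0.4887, 0.0646, 0.2114]
tool_rot: [-2.127, -2.312, 0.001]
contact_force: [-0.1, 0.1, -1.9]
opening: 0.0432
```

```bash
python3 - <<'E'
from h import *
print(pose()[0]); plan([("slot",slot(-.07,.0751,.21))])
E
```

```text
[0.4887293  0.06464112 0.21137284 0.0833959 ]
slot rz -0.001 shift cm 0.21 -0.00 0.14
```

>>> jog_arm:
  deltas:
    - [0,0,0,0.25,0,0,0]
    - [0,0,0,0,0,2.5,0]
    - [0,0,0,0,0,3.0,0]
    - [0,0,0,0,0,3.0,0]
    - [0,0,0,0,0,2.0,0]
    - [0,0,0,0,0,0.5,0]
    - [0,0,0,0,0,0,0]
    - [0,0,0,0,0,0,0]
    - [0,0,0,0,0,0,0]
    - [0,0,0,0,0,0,0]
    - [0,0,0,0,0,0,0]

```text
t: 32.35
tool_pos: [0.49, 0.0681, 0.1035]
tool_rot: [2.123, 2.312, 0.003]
contact_force: [-0.6, 0.8, -1.1]
opening: 0.0436
```

```bash
python3 - <<'E'
from h import *
print(pose()[0]); plan([("slot",slot(-.07,.0751,.092))])
im,d=snap("scene")
cv2.imwrite("pics/s6.png",cv2.resize(im[150:270,270:400],None,fx=5,fy=5)[:,:,::-1])
E
```

```text
[0.48997519 0.068051   0.10352645 0.08501324]
slot rz 0.001 shift cm -0.12 -0.16 1.15
```

View pics/s6.png

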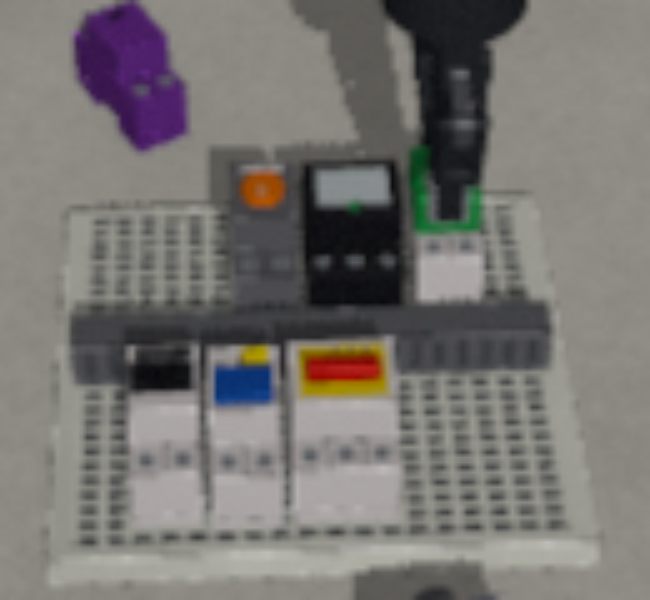

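>>> jog_arm:
  deltas:
    - [0,0,0,-0.3,-0.12,0.5,0]
    - [0,0,0,0,0,0.3,0]
    - [0,0,0,0,0,0,0]
    - [0,0,0,0,0,0,0]
    - [0,0,0,0,0,0,0]

```text
t: 32.82
tool_pos: [0.4876, 0.065, 0.0935]
tool_rot: [-2.125, -2.313, 0.001]
contact_force: [-0.3, 0.1, -1.4]
opening: 0.0434
```

>>> jog_arm:
  deltas:
    - [0,0,0,0,0,0.1,0]
    - [0,0,0,0,0,0,0]
    - [0,0,0,0,0,0,0]
    - [0,0,0,0,0,0,0]

```text
t: 33.15
tool_pos: [0.4879, 0.065, 0.0932]
tool_rot: [-2.125, -2.314, 0.0]
contact_force: [-3.1, -0.2, 4.6]
opening: 0.0437
```

>>> jog_arm:
  deltas:
    - [0,0,0,0,0,-0.1,0.3]
    - [0,0,0,0,0,0,0.8]
    - [0,0,0,0,0,0,0.8]
    - [0,0,0,0,0,0,0.8]
    - [0,0,0,0,0,-1.0,0.8]
    - [0,0,0,0,0,-3.0,0.8]
    - [0,0,0,0,0,-3.5,1]
    - [0,0,0,0,0,-3.5,1]
    - [0,0,0,3.5,0,-1,1]
    - [0,0,0,3.5,0,0,1]
    - [0,0,0,3.5,0,0,1]
    - [0,0,0,3.5,0,0,1]

```text
t: 34.15
tool_pos: [0.4762, 0.2059, 0.2156]
tool_rot: [2.125, 2.312, 0.004]
contact_force: [0.1, -0.3, -0.5]
opening: 0.0852
```

>>> jog_arm:
  deltas:
    - [0,0,0,3.5,0,0,1]
    - [0,0,0,3.5,0,0,1]
    - [0,0,0,3.0,0,0,1]
    - [0,0,0,0,0,0,1]
    - [0,0,0,0,0,0,1]

```text
t: 34.57
tool_pos: [0.4673, 0.3055, 0.2145]
tool_rot: [2.121, 2.317, 0.001]
contact_force: [-0.1, -0.3, -0.7]
opening: 0.0855
```

```bash
python3 - <<'E'
from h import *
im,d=snap("top"); w=world("top",d)
P=w.reshape(-1,3);P=P[np.isfinite(P).all(1)]
c,s=np.cos(.0845),np.sin(.0845); q=P[:,:2]-[.565,-.003]; UV=np.stack([q[:,0]*c+q[:,1]*s,-q[:,0]*s+q[:,1]*c],1)
for n,u,v,W in(("msw",.07,.0124,.054),("rcd",.07,-.0376,.036),("brk",.07,-.0786,.036),("trafo",-.07,.0257,.054),("tim",-.07,-.0248,.036),("con",-.07,.0757,.036)):
    m=(abs(UV[:,0]-u)<.055)&(abs(UV[:,1]-v)<W/2+.0025)&(P[:,2]<.1)
    a=UV[m&(P[:,2]>.055)];b=UV[m&(P[:,2]>.078)]
    print(n,fit(a,.086,W,[0]),fit(b,.045,W,[0]),"shoulder z",np.round(np.median(P[m&(P[:,2]>.05)&(P[:,2]<.07),2]),4),"u ext",np.round(np.percentile(a[:,0],[1,99]),4),"v ext",np.round(np.percentile(b[:,1],[1,99]),4))
cv2.imwrite("pics/t5.png",cv2.resize(im[85:250,110:470],None,fx=2.2,fy=2.2)[:,:,::-1])
E
```

```text
msw [0.07   0.0122 0.0043 0.0267] [0.0697 0.0122 0.0014 0.0328] shoulder z 0.0598 u ext [0.0278 0.1122] v ext [-0.0143  0.0385]
rcd [ 0.0723 -0.0376  0.0036  0.031 ] [ 0.0723 -0.0376  0.0102  0.0517] shoulder z 0.0595 u ext [0.03   0.1143] v ext [-0.0552 -0.0202]
brk [ 0.0694 -0.0786  0.005   0.0584] [ 0.0693 -0.0787  0.0129  0.055 ] shoulder z 0.0595 u ext [0.027  0.1115] v ext [-0.0964 -0.061 ]
trafo [-0.0699  0.0255 -0.0051  0.0247] [-0.0698  0.0257 -0.0012  0.0333] shoulder z 0.0596 u ext [-0.1121 -0.0277] v ext [-0.0007  0.0521]
tim [-0.0702 -0.0239 -0.0042  0.0245] [-0.0702 -0.0239  0.006   0.0305] shoulder z 0.0596 u ext [-0.1122 -0.0283] v ext [-0.0414 -0.0064]
con [-0.0699  0.0737  0.0051  0.0498] [-0.07    0.074   0.0187  0.0427] shoulder z 0.0596 u ext [-0.1119 -0.0279] v ext [0.0563 0.0917]
```

View pics/t5.png

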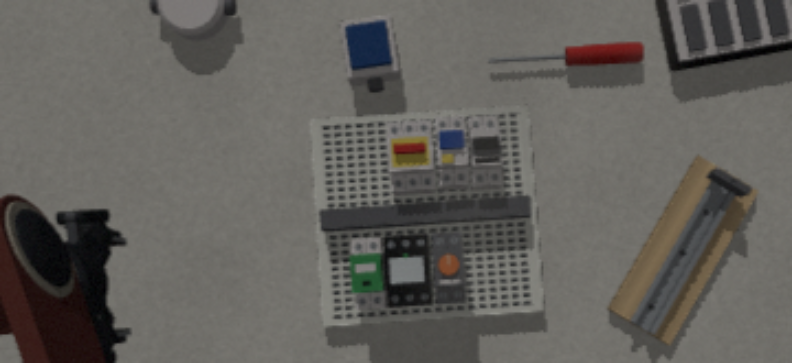

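```bash
python3 -c "
from station import ctrl
print(ctrl.finish_job())"
```

```text
the job is handed in; nothing more can be done
None
```

All four devices are on the panel and the job is handed in, at about 35 s of robot time. I placed them in the order RCD, breaker, timer, contactor. The contactor was slid about 10 cm along the rail, past its open end, before I lifted it.

My last check was the top-camera picture with depth, taken before handing in:

| Row | Neighbours | Gap (mm) |
|---|---|---|
| Far | main switch – RCD | about 5 |
| Far | RCD – breaker | about 5 |
| Near | transformer – timer | about 4.5 |
| Near | transformer – contactor | about 3.5 |

- **Standing:** all four are upright on the panel, with their shoulders at the same height as those of the fixed devices.
- **Squareness:** all fitted within about 0.3° of the panel when the whole outline is used. Fits on the nose alone scatter up to about 1°, which I take to be measuring noise.
- **Alignment:** the breaker, timer and contactor are within 1 mm of their row line. The RCD sits about 2.3 mm too far from the robot, and I left it there.
- **Bystanders:** the arm did not go near the screwdriver or the wall switch, and both look undisturbed in the picture. I did not measure them. Contact forces I read stayed below 10 N, and the arm ended clear of everything.

One earlier fit of the timer gave invalid numbers and the next disagreed by about 1 cm. I put this down to badly chosen image windows, and the final fit did not repeat it.

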